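# Reload the label printer

### The arm

A 6-joint arm with a two-finger parallel gripper is mounted at the origin on a cart in front of the work surface, level with it; the furniture and walls round the work are solid. World frame = base frame: x ahead of the robot, y to its left, z up, the work surface at z = 0. Lengths are in m, angles in rad, forces in N, time in s.
With the tool pointing down it reaches from about 0.325 to 1 m from the base axis. Payload 5.1 kg.
Tool frame: the origin (TCP) lies midway between the tips of the shut fingers; the grasp point (between the pads) lies 19 mm behind it; z points along the fingers, y is the direction in which the jaws open and shut (so a half turn about z gives the same grasp; the last joint's range is limited). The gripper opens to 85 mm and grips with 20 to 120 N. Pads are 22 mm wide; open, the fingers measure 114 mm over their backs; the gripper's body (76 mm by 85 mm) begins 54 mm behind the grasp point. The pads swing forward as they close: fully open they stand 13 mm farther back than shut.
Start: joints at [-1.313, 0.124, 1.65, -0, 1.367, -0.083], TCP at [0.217, -0.613, 0.231] pointing down, gripper open.
Joint ranges: [-2.61, 2.61], [-1.02, 2.33], [0.03, 2.71], [-1.35, 4.49], [0.32, 2.68], [-2.91, 2.91]. Speed limits (rad/s): [2.57, 2.57, 3.14, 3.14, 3.14, 3.14].

### API

Orientations are given as a rotation vector (axis times angle).
In Python, from station import arm, cams gives the robot as it stands.
- The arm moves only by the shell command python3 -m handwheel 'ROWS' [OPENING]. ROWS is JSON, a list of rows, each a list of 6 numbers: the shift along the world's x, y, z in cm, then the turn, a rotation vector about the world's x, y, z in degrees. A call has 1 to 12 rows; each row is the pose to reach, as a shift and turn from the pose commanded when the call began; what a row does not reach only later rows make up. A row lasts 1/8 s, in which the tool goes at most 62.5 mm and 10.7 degrees, less where a joint would pass 70% of its speed; a pose out of reach is approached as far as the arm can. A call with a gripper value outside its range is refused whole. OPENING is the opening in per cent of the stroke, from 0 (shut) to 100 (fully open), set as the call begins (- or left out, the last holds). The fingers move at their own pace and stop on an object; the grip force is fixed at half the most. Time passes only in rows, so rows that repeat a pose let the fingers close. It gives the time, the measured TCP pose, the force and the opening at its end, in the units of the state.
- arm.read_state(): the state, without advancing time (a new reading comes with each control period).
- cams.snapshot(name): name is "side" or "top" or "wrist"; returns the picture (384x512x3 uint8, red, green, blue); there is no depth.
- cams.camera_info(name): a dict with "K" (3x3 intrinsics, pixels), "pose" (4x4, takes a point from camera to world coordinates). Camera axes: x right, y up, looking along -z (the intrinsics and any distortion apply to the point x, -y, -z); pixel columns grow to the right and rows downward; lengths in m; the calibration is good to about 2 mm. A picture is of the moment at which its call begins: read the wrist's pose just before it. camera_info takes no time and is no camera call; for the wrist camera it gives the pose at the moment of the call.
- arm.finish_job(): hands the job in, once; it reports no verdict.
The state is a dict: "time_s": time; "joints": joint angles; "qd": joint speeds; "joint_efforts": joint torques, N m; "tool_pos": TCP position; "tool_rot": TCP orientation; "contact_force": force on the tool from outside, world axes, zero at the start; "wrist_torque": the same for the moment, N m; "width": opening from 0.0 (shut) to 1.0 (fully open).
Only numpy, scipy, OpenCV 4.12 (cv2) and the standard library are available. Lean on these libraries where they do the work, as an engineer would, in place of code of your own. Each camera call takes 0.05 s, during which the arm holds its last target.

### The job

The bench label printer is out of labels: stand the new roll of blank labels in its open bay, on the rollers and between the two guides, and let it go. Then swing the printer's lid over and press its front edge down until the catches snap and hold it shut, and press the feed key on the printer's front ledge to bring up the first label. Leave the rubber stamp, the tape measure and the block of notes where they are.

Things in the scene. Friction and masses are not known exactly. Their poses are not given: they have to be found in the camera images.
- printer: Light grey desktop label printer, fixed: 210 mm deep (x), 150 wide (y), 118 high when shut. Origin under its middle at bench level, z up; front (label slot, low ledge with feed key) faces its own -x, lid hinged at the back (+x). Bay between the 82 mm high side walls: 124 mm wide, 110 long.
- roll_bay (a point): Centre of a seated roll: 57 mm above the bench, on the printer's middle line, 5 mm behind its origin; axes as the printer's. Two rollers along y carry the roll from below; two guides 69 mm apart, tops flared outward, flank it and reach 23 mm above its lowest point: keep fingertips above them.
- roll_center (a point): Centre of the roll of white blank labels: 84 mm across, 62 wide, 0.15 to 0.3 kg, hole 28 mm. It stands on its rim on the bench, centre 42 mm up; this frame's z axis is its axle, level, with a flat end face 31 mm from the centre each way. In the printer the axle lies along the printer's y; either end may be left.
- printer_lid (a joint): Lid angle, rad: 0 shut, 1.68 fully open (upright; starts 1.5 to 1.68), opens up and back. Hinge spring: lid stays put above 0.8, but let go lower it swings back up (1.5 N at the front edge) unless caught. In the last 13 mm of the front edge's travel two sprung catches resist (about 11 N at the front edge, more farther back); they snap past at 0.045 rad and hold it at 0 to 0.01.
- lid_hinge (a point): Middle of the lid's hinge axis (along the printer's y): 88 mm behind the printer's origin, 82 mm up.
- lid_front (a point): Point on the lid's flat outer face, mid-width, 15 mm in from the front edge, moving with the lid: 148 mm in front of and 36 mm above the hinge axis when shut. With the lid open it is about 230 mm up, on the side away from the robot, 15 mm below the lid's top edge. Lid 150 mm wide.
- feed_key (a joint): Travel of the feed key, m: 0 up, 0.005 fully down. Springs back up; about 1 N to start, 4.5 N fully down.
- feed_key_top (a point): Middle of the feed key's top: dark grey rectangular key, 18 by 30 mm (long side along the printer's y), 66 mm above the bench on the front ledge, right-hand half seen from the robot; pressed straight down. The shut lid's front face rises 20 mm behind it to 118 mm above the bench.
- rubber_stamp: Bystander: rubber stamp with a wooden handle, 28x50x69 mm, standing; origin under its middle.
- tape_measure: Bystander: yellow tape measure, 36x75x67 mm; origin under its middle.
- note_pad: Bystander: block of yellow sticky notes lying flat, 76x76x30 mm; origin under its middle.
Things that resemble listed ones, but are neither listed nor needed, are in the scene too. What is shaped like the part that bears roll_center but yellow is not meant.

How it is judged:
By the outcome, as a careful person would: the job done as asked, in the order asked, and still so for the second after the job is handed in, with the robot touching nothing.
It also fails if it takes over 64 s, if anything falls off the work surface, if the arm or the gripper's body presses on something with over 40 N, if the wrist force passes 120 N, or if a joint passes its speed limit or range.

## Working session

There is one attempt and no reset: what is moved stays moved. The work goes in short steps, Python scripts to look and compute and a shell command to move; the robot and the scene stay as the last step left them, time stands still between calls to the robot, and variables do not carry over. Pictures are saved under pics/ and viewed, and the job is handed in when it is done.

```bash
mkdir -p pics; ls
python3 - <<'E'
from station import arm,cams
import cv2,numpy as np
np.set_printoptions(precision=4,suppress=True)
s=arm.read_state()
for k,v in s.items(): print(k,v)
for n in ["side","top","wrist"]:
    im=cams.snapshot(n); cv2.imwrite(f"pics/{n}0.png",im[:,:,::-1])
    i=cams.camera_info(n); print(n,i)
E
```

```text
pics
time_s 0.0
joints [-1.3126  0.1245  1.6517  0.      1.3675 -0.0826]
qd [ 0.0006 -0.0001 -0.0006  0.0005 -0.0004 -0.0008]
joint_efforts [ -0.0005 -42.3611 -36.5453  -0.0001   0.007   -0.    ]
tool_pos [ 0.2171 -0.612   0.23  ]
tool_rot [-3.094  -0.5323  0.0003]
contact_force [-0.0841  0.0845  0.0219]
wrist_torque [-0.0083 -0.0068  0.011 ]
width 1.0006940080439788
side {'K': array([[488.1068,   0.    , 254.1357],
       [  0.    , 488.1068, 190.5727],
       [  0.    ,   0.    ,   1.    ]]), 'pose': array([[ 0.9982, -0.0132,  0.0589,  0.6537],
       [ 0.0598,  0.3535, -0.9335, -1.4822],
       [-0.0085,  0.9353,  0.3537,  0.6694],
       [ 0.    ,  0.    ,  0.    ,  1.    ]])}
top {'K': array([[482.8868,   0.    , 248.5956],
       [  0.    , 482.8868, 186.0793],
       [  0.    ,   0.    ,   1.    ]]), 'pose': array([[ 0.0003,  0.9925, -0.122 ,  0.3782],
       [-1.    ,  0.0007,  0.0025, -0.0437],
       [ 0.0025,  0.122 ,  0.9925,  1.5339],
       [ 0.    ,  0.    ,  0.    ,  1.    ]])}
wrist {'K': array([[321.3144,   0.    , 255.0092],
       [  0.    , 321.3144, 195.1519],
       [  0.    ,   0.    ,   1.    ]]), 'pose': array([[ 0.3341,  0.9077,  0.2541,  0.2811],
       [-0.9425,  0.3223,  0.0878, -0.5901],
       [-0.0022, -0.2688,  0.9632,  0.3724],
       [ 0.    ,  0.    ,  0.    ,  1.    ]])}
```

View pics/side0.png

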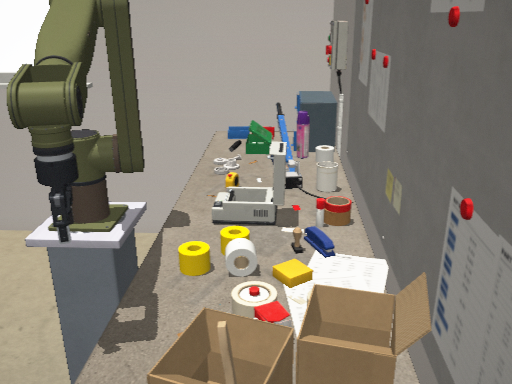

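View pics/top0.png

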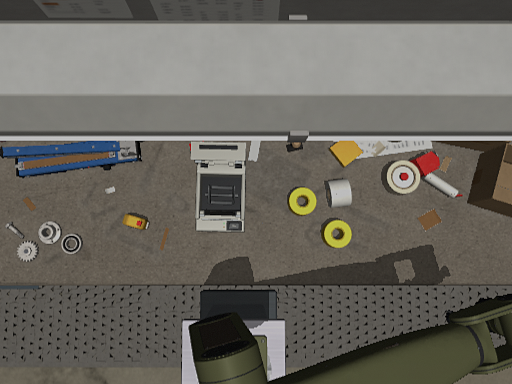

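View pics/wrist0.png

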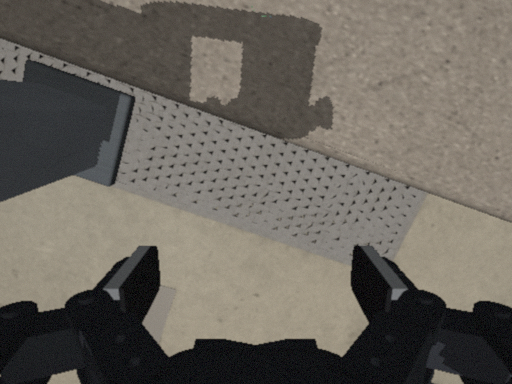

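The white roll shows at top (340,193) and side (240,257). Look-alikes:
- Yellow rolls at top (302,201) and (337,234).
- A white/red tape ring at top (403,177).
- White jars at side (326,175).

The white one standing on its rim matches the description. I'll check it in a close crop.

Run:
```python
import cv2,numpy as np
a=cv2.imread("pics/top0.png"); b=cv2.imread("pics/side0.png")
c=cv2.resize(a[125:255,180:370],None,fx=4,fy=4,interpolation=cv2.INTER_CUBIC); cv2.imwrite("pics/c1.png",c)
c=cv2.resize(b[130:290,170:360],None,fx=4,fy=3.7,interpolation=cv2.INTER_CUBIC); cv2.imwrite("pics/c2.png",c)
```

```text
(no output)
```

View pics/c1.png

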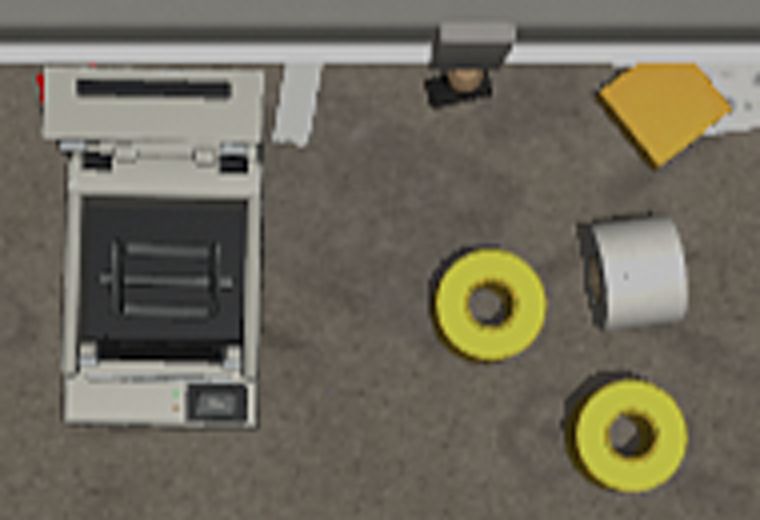

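View pics/c2.png

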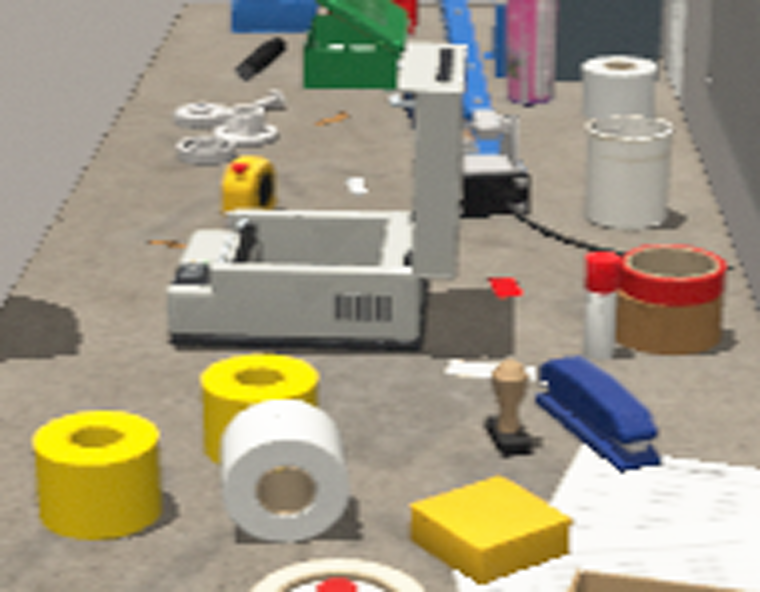

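```bash
cat > h.py <<'E'
import numpy as np,cv2
from scipy.spatial.transform import Rotation as R
def proj(i,P):
    P=np.atleast_2d(P); T=np.linalg.inv(i["pose"]); c=P@T[:3,:3].T+T[:3,3]
    p=np.c_[c[:,0],-c[:,1],-c[:,2]]@i["K"].T
    return p[:,:2]/p[:,2:]
def back(i,uv,z):
    uv=np.atleast_2d(uv).astype(float); d=np.c_[uv,np.ones(len(uv))]@np.linalg.inv(i["K"]).T
    d=np.c_[d[:,0],-d[:,1],-d[:,2]]@i["pose"][:3,:3].T; o=i["pose"][:3,3]
    return o+d*((z-o[2])/d[:,2])[:,None]
def cyl(x,y,yaw,z=.042,r=.042,h=.031):
    t=np.linspace(0,2*np.pi,48); a=np.array([-np.sin(yaw),np.cos(yaw),0]); b=np.array([np.cos(yaw),np.sin(yaw),0])
    e=np.cos(t)[:,None]*b*r+np.sin(t)[:,None]*np.array([0,0,r])
    c=np.array([x,y,z]); return c+e+a*h,c+e-a*h
E
python3 - <<'E'
from h import *
from station import cams
from scipy.optimize import minimize
np.set_printoptions(precision=4,suppress=True)
I={n:cams.camera_info(n) for n in("top","side")}
masks={}
for n,c,(r0,r1,c0,c1) in(("top",(340,193),(170,215,315,362)),("side",(240,257),(232,282,220,262))):
    im=cv2.imread(f"pics/{n}0.png"); hsv=cv2.cvtColor(im,cv2.COLOR_BGR2HSV)
    m=np.zeros(im.shape[:2],np.uint8); s=(hsv[...,1]<45)&(hsv[...,2]>135)
    m[r0:r1,c0:c1]=s[r0:r1,c0:c1]
    k,l,st,ce=cv2.connectedComponentsWithStats(m); b=1+np.argmax(st[1:,4]); print(n,st[b],ce[b])
    cn=cv2.findContours((l==b).astype(np.uint8),cv2.RETR_EXTERNAL,cv2.CHAIN_APPROX_NONE)[0][0]
    masks[n]=np.zeros((384*4,512*4),np.uint8); cv2.fillPoly(masks[n],[np.int32(cv2.convexHull(cn)*4+2)],1)
def cost(p):
    t=0
    for n in masks:
        a,b=cyl(*p); h=cv2.convexHull(np.float32(proj(I[n],np.r_[a,b])))
        m=np.zeros_like(masks[n]); cv2.fillPoly(m,[np.int32(np.round(h*4+2))],1)
        t+=1-(m&masks[n]).sum()/(m|masks[n]).sum()
    return t
x0=back(I["top"],[340,193],.06)[0]; print(x0)
best=None
for y in(-.3,-.1,.1,.3):
    r=minimize(cost,[x0[0],x0[1],y],method="Nelder-Mead",options=dict(initial_simplex=[[x0[0]+a,x0[1]+b,y+c] for a,b,c in((0,0,0),(.01,0,0),(0,.01,0),(0,0,.15))])); print(r.x,r.fun)
f=lambda u,v:(180+u/4,125+v/4)
t=I["top"]
print("front bot",back(t,[f(66,427),f(258,429)],0.0))
print("key",back(t,f(217,403),.066))
print("wall outer top edges (front/back) L R",back(t,[f(68,373),f(72,200),f(257,373),f(262,200)],.082))
print("bay floor rect",back(t,[f(115,240),f(217,240),f(120,318),f(218,314)],.03))
s=I["side"]; g=lambda u,v:(170+u/4,130+v/3.7)
print("side bottoms",back(s,[g(172,347),g(425,345)],0.0))
print("lid top side",back(s,[g(400,45),g(468,45)],.24))
print("shelf edge",back(t,[250,138],.75),"wall top of img")
E
```

```text
top [329 181  23  25 465] [340.6108 192.7828]
side [ 220  232   42   50 1428] [242.2871 257.7822]
[ 0.5382 -0.3281  0.06  ]
[ 0.5413 -0.3303 -0.202 ] 0.6842729253440025
[ 0.5394 -0.3294 -0.1498] 0.6867359119272317
[ 0.5445 -0.3361  0.0724] 0.7022860827894088
[ 0.5448 -0.3336  0.2168] 0.7064029332095076
front bot [[ 0.4212  0.1172  0.    ]
 [ 0.4197 -0.0346  0.    ]]
key [[ 0.4375 -0.0039  0.066 ]]
wall outer top edges (front/back) L R [[ 0.4593  0.1076  0.082 ]
 [ 0.5905  0.1063  0.082 ]
 [ 0.4593 -0.0343  0.082 ]
 [ 0.5906 -0.0379  0.082 ]]
bay floor rect [[ 0.5665  0.0776  0.03  ]
 [ 0.5665 -0.0024  0.03  ]
 [ 0.5051  0.073   0.03  ]
 [ 0.5083 -0.0035  0.03  ]]
side bottoms [[ 0.4253 -0.0288  0.    ]
 [ 0.6331 -0.016   0.    ]]
lid top side [[0.608  0.1136 0.24  ]
 [0.6652 0.1152 0.24  ]]
shelf edge [[ 0.5548 -0.048   0.75  ]] wall top of img
```

The crop confirms the white roll, standing on its rim, with its axle near world y. The printer faces the robot. I'll go above the roll with the camera side turned towards the robot.

```bash
python3 -m handwheel '[[6,5,2,0,0,10],[12,10,2,0,0,20],[18,15,2,0,0,30],[23,20,2,0,0,40],[28,24,2,0,0,50],[29,27,2,0,0,60],[29,28,2,0,0,70],[29,28,2,0,0,80],[29,28,2,0,0,90],[29,28,2,0,0,100],[29,28,2,0,0,110],[29,28,2,0,0,120]]' 100; python3 -m handwheel '[[0,0,0,0,0,10],[0,0,0,0,0,20],[0,0,0,0,0,30],[0,0,0,0,0,40],[0,0,0,0,0,46],[0,0,0,0,0,46]]'
python3 - <<'E'
from station import arm,cams
import cv2
i=cams.camera_info("wrist"); im=cams.snapshot("wrist"); cv2.imwrite("pics/w1.png",im[:,:,::-1]); print(i["pose"],arm.read_state())
E
```

```text
time_s: 1.65
tool_pos: [0.507, -0.3324, 0.2508]
tool_rot: [-1.078, -2.95, -0.0]
contact_force: [-0.8, 0.9, 0.4]
width: 1.002
time_s: 2.4
tool_pos: [0.5071, -0.3325, 0.2509]
tool_rot: [0.149, -3.138, -0.001]
contact_force: [-0.1, -0.6, 0.9]
width: 1.0
[[-9.48698473e-02 -9.59542209e-01 -2.65100852e-01  4.39624367e-01]
 [ 9.95489347e-01 -9.12247581e-02 -2.60576927e-02 -3.39327248e-01]
 [ 8.19694836e-04 -2.66377164e-01  9.63868526e-01  3.93043767e-01]
 [ 0.00000000e+00  0.00000000e+00  0.00000000e+00  1.00000000e+00]] {'time_s': 2.45, 'joints': array([-6.68878270e-01,  1.76002207e-02,  1.72919142e+00,  3.16268184e-05,
        1.39542336e+00, -2.33433898e+00]), 'qd': array([ 0.00380304, -0.00042557, -0.00422902, -0.00138134, -0.00104781,
        0.0010245 ]), 'joint_efforts': array([ 1.81655945e-03, -3.76757383e+01, -3.68449867e+01, -3.36493495e-04,
        1.83747208e-03, -5.06271457e-02]), 'tool_pos': array([ 0.50708863, -0.3324849 ,  0.25093839]), 'tool_rot': array([ 1.48613026e-01, -3.13762605e+00, -6.78610713e-04]), 'contact_force': array([ 0.97350188,  0.14526665, -0.52220061]), 'wrist_torque': array([-0.01613503, -0.0233347 , -0.05473508]), 'width': 0.9997507354098418}
```

View pics/w1.png

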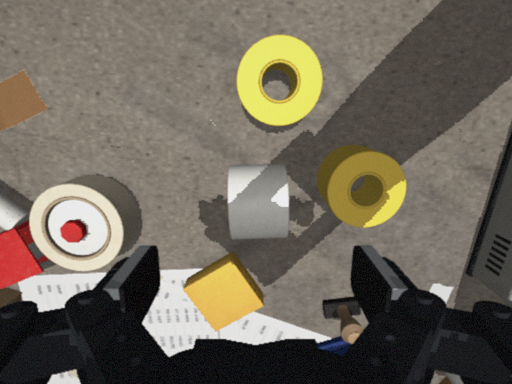

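The white roll is centred at about (258,202) and nearly square to the image. I'll fit its pose.

Run:
```python
from h import *
import h
from station import cams
from scipy.optimize import minimize
np.set_printoptions(precision=4,suppress=True)
i=cams.camera_info("wrist"); im=cv2.imread("pics/w1.png")
m=np.full(im.shape[:2],cv2.GC_BGD,np.uint8); m[158:248,220:298]=cv2.GC_PR_BGD; m[163:242,227:292]=cv2.GC_PR_FGD; m[180:225,240:280]=cv2.GC_FGD
cv2.grabCut(im,m,None,np.zeros((1,65)),np.zeros((1,65)),8,cv2.GC_INIT_WITH_MASK)
g=((m==1)|(m==3)).astype(np.uint8); g=cv2.morphologyEx(g,cv2.MORPH_OPEN,np.ones((5,5)))
cn=max(cv2.findContours(g,cv2.RETR_EXTERNAL,cv2.CHAIN_APPROX_NONE)[0],key=cv2.contourArea)
M=np.zeros((1536,2048),np.uint8); cv2.fillPoly(M,[np.int32(cv2.convexHull(cn)*4+2)],1)
def H(p):
    a,b=cyl(*p); return cv2.convexHull(np.float32(proj(i,np.r_[a,b])))
def cost(p):
    m=np.zeros_like(M); cv2.fillPoly(m,[np.int32(np.round(H(p)*4+2))],1); return 1-(m&M).sum()/(m|M).sum()
for y in(-.1,.1):
    x0=[.54,-.332,y]
    r=minimize(cost,x0,method="Nelder-Mead",options=dict(initial_simplex=[[x0[0]+a,x0[1]+b,y+c] for a,b,c in((0,0,0),(.01,0,0),(0,.01,0),(0,0,.15))])); print(r.x,r.fun)
o=im.copy(); cv2.polylines(o,[np.int32(H(r.x))],True,(0,0,255),1); cv2.drawContours(o,[cn],-1,(0,255,0),1)
cv2.imwrite("pics/w1o.png",cv2.resize(o[140:260,190:350],None,fx=5,fy=5,interpolation=cv2.INTER_NEAREST)[:600,:800])
```

```text
[ 0.5429 -0.3261  0.1263] 0.031039437523541102
[ 0.5432 -0.3264  0.108 ] 0.031066389404491135
```

View pics/w1o.png

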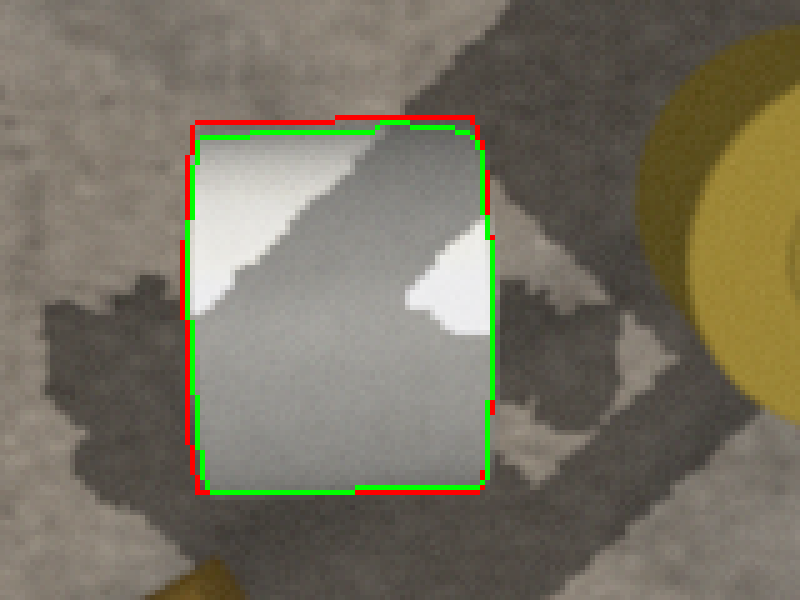

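Run:
```python
from h import *
from station import cams
for n,uv in(("wrist",(367,190)),("wrist",(279,81))):
  for z in(.062,): print(n,back(cams.camera_info(n),uv,z))
i=cams.camera_info("wrist")
print("yellow edge",back(i,[(318,180),(406,188),(365,226),(338,188)],.062))
print("notepad corner",back(i,[(232,253)],.03))
```

```text
wrist [[ 0.51385427 -0.21225564  0.062     ]]
wrist [[ 0.41375397 -0.3180488   0.062     ]]
yellow edge [[ 0.5079651  -0.2657976   0.062     ]
 [ 0.50778396 -0.17138283  0.062     ]
 [ 0.5543732  -0.20681239  0.062     ]
 [ 0.51458965 -0.24335849  0.062     ]]
notepad corner [[ 0.61593948 -0.35084692  0.03      ]]
```

```bash
python3 -m handwheel '[[3.6,0.6,-5,0,0,1.3],[3.6,0.6,-10,0,0,1.3],[3.6,0.6,-14,0,0,1.3],[3.6,0.6,-18,0,0,1.3],[3.6,0.6,-20,0,0,1.3],[3.6,0.6,-21.7,0,0,1.3],[3.6,0.6,-21.7,0,0,1.3]]' 100
python3 -m handwheel '[[0,0,0,0,0,0],[0,0,0,0,0,0],[0,0,0,0,0,0],[0,0,0,0,0,0],[0,0,0,0,0,0],[0,0,0,0,0,0]]' 50
```

```text
time_s: 3.32
tool_pos: [0.5429, -0.3264, 0.0337]
tool_rot: [0.186, -3.135, -0.001]
contact_force: [-0.1, 0.5, 1.4]
width: 0.999
time_s: 4.08
tool_pos: [0.5446, -0.3276, 0.0364]
tool_rot: [-0.187, 3.133, -0.004]
contact_force: [0.9, -0.6, 5.6]
width: 0.718
```

```bash
python3 -m handwheel '[[0,0,2,0,0,0],[0,0,6,0,0,0],[0,0,11,0,0,0],[0,0,15,0,0,0],[0,0,15,0,0,0]]'
python3 - <<'E'
from station import arm,cams
import cv2,numpy as np
im=cams.snapshot("wrist"); cv2.imwrite("pics/w2.png",im[:,:,::-1]); im=cams.snapshot("side"); cv2.imwrite("pics/s2.png",cv2.resize(im[130:290,170:360,::-1],None,fx=4,fy=3.7)); s=arm.read_state(); print(s)
E
```

```text
time_s: 4.7
tool_pos: [0.545, -0.3279, 0.1899]
tool_rot: [-0.187, 3.129, -0.008]
contact_force: [-0.3, -0.3, -1.9]
width: 0.723
{'time_s': 4.8, 'joints': array([-6.25974080e-01,  1.20960643e-01,  1.73424848e+00,  1.75393732e-05,
        1.28717442e+00, -2.31592186e+00]), 'qd': array([-3.29395596e-04,  3.08823546e-02,  3.85323880e-02,  8.30509803e-05,
       -4.37907953e-04, -1.18766212e-03]), 'joint_efforts': array([ 6.65630636e-03, -4.45662975e+01, -3.86365378e+01, -6.84384271e-03,
       -3.81588936e-02, -1.19929305e-04]), 'tool_pos': array([ 0.54271862, -0.32622095,  0.18406572]), 'tool_rot': array([ 1.87008446e-01, -3.13541900e+00, -8.06839044e-04]), 'contact_force': array([-1.77846807, -0.04914325, -2.89158258]), 'wrist_torque': array([-0.07905698,  0.00502202, -0.02166156]), 'width': 0.7195358844254888}
```

View pics/w2.png

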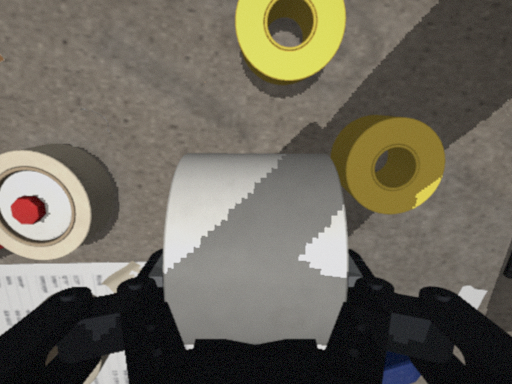

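View pics/s2.png

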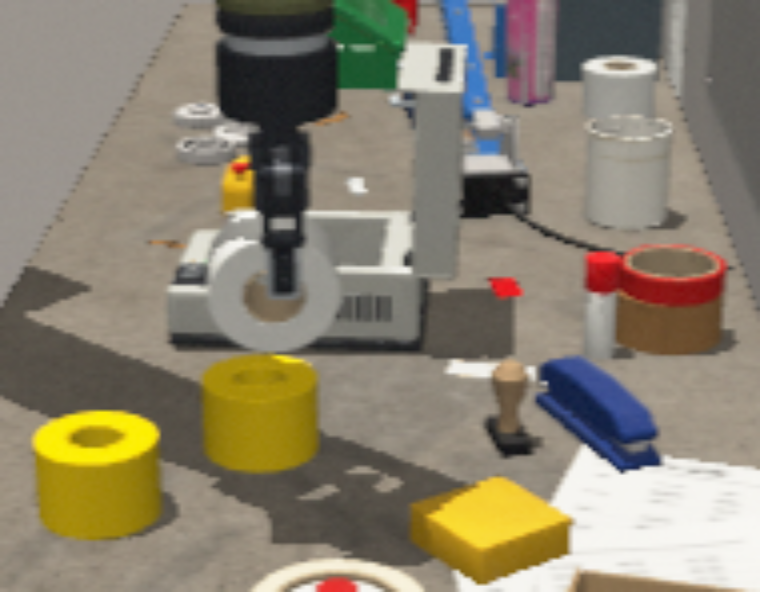

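Run:
```python
from h import *
from station import cams
im=cv2.imread("pics/s2.png")
# crop px -> full: u/4+170, v/3.7+130
c=im[200:370,190:360]; cv2.imwrite("pics/s2z.png",cv2.resize(c,None,fx=3.5,fy=3.5,interpolation=cv2.INTER_CUBIC))
i=cams.camera_info("side")
a=.117
o=cv2.resize(c,None,fx=3.5,fy=3.5,interpolation=cv2.INTER_CUBIC)
for (dx,dz,col) in((0,.008,(0,0,255)),(-.006,.006,(0,255,0))):
  A,B=cyl(.543+dx,-.326,a,z=.184+dz)
  C,D=cyl(.543+dx,-.326,a,z=.184+dz,r=.014)
  for E in(B,D):
    p=proj(i,E); q=np.c_[((p[:,0]-170)*4-190)*3.5,((p[:,1]-130)*3.7-200)*3.5]
    cv2.polylines(o,[np.int32(q)],True,col,1)
cv2.imwrite("pics/s2zo.png",o)
```

```text
(no output)
```

View pics/s2zo.png

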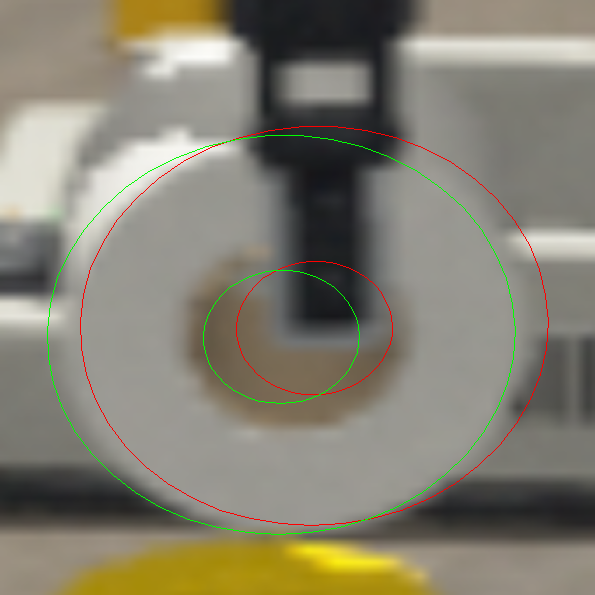

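Held: the roll's centre sits about 3 mm toward the robot from the TCP and 7 mm above it. Next is a wrist view of the printer from its right side.

```bash
python3 -m handwheel '[[-1,3,3,0,0,-1],[-2,8,6,0,0,-2],[-3.5,13,6.6,0,0,-4],[-4.3,17,6.6,0,0,-5],[-4.3,19,6.6,0,0,-5],[-4.3,20,6.6,0,0,-5],[-4.3,20,6.6,0,0,-5],[-4.3,20,6.6,0,0,-5]]'
python3 - <<'E'
from station import arm,cams
import cv2,numpy as np,pickle
i=cams.camera_info("wrist");im=cams.snapshot("wrist"); pickle.dump(i,open("w3.pkl","wb")); cv2.imwrite("pics/w3.png",im[:,:,::-1]); cv2.imwrite("pics/w3z.png",cv2.resize(im[0:384,300:512,::-1],None,fx=2,fy=2)[:600]);cv2.imwrite("pics/w3z.png",cv2.resize(im[0:290,312:512,::-1],(800//2*1,580)) if 0 else cv2.resize(im[0:290,312:512,::-1],(400,580))); s=arm.read_state(); print(s["tool_pos"],s["tool_rot"])
E
```

```text
time_s: 5.8
tool_pos: [0.5004, -0.1275, 0.2499]
tool_rot: [0.049, -3.14, 0.0]
contact_force: [0.1, -0.4, -1.6]
width: 0.716
[ 0.50037    -0.12751622  0.25006632] [ 4.83364948e-02 -3.14069582e+00  1.97536599e-04]
```

View pics/w3.png

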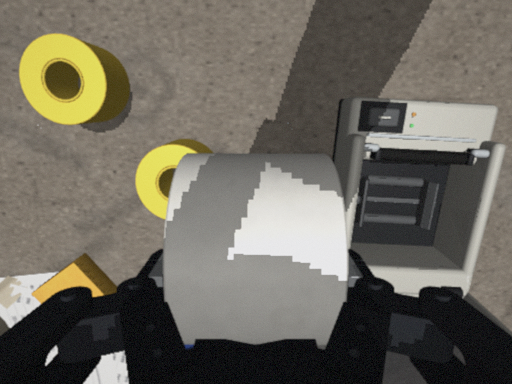

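Run:
```python
import cv2
im=cv2.imread("pics/w3.png"); cv2.imwrite("pics/w3z.png",cv2.resize(im[90:240,330:512],None,fx=4,fy=4,interpolation=cv2.INTER_CUBIC))
cv2.imwrite("pics/w3y.png",cv2.resize(im[210:300,340:490],None,fx=5,fy=5,interpolation=cv2.INTER_CUBIC))
```

```text
(no output)
```

View pics/w3z.png

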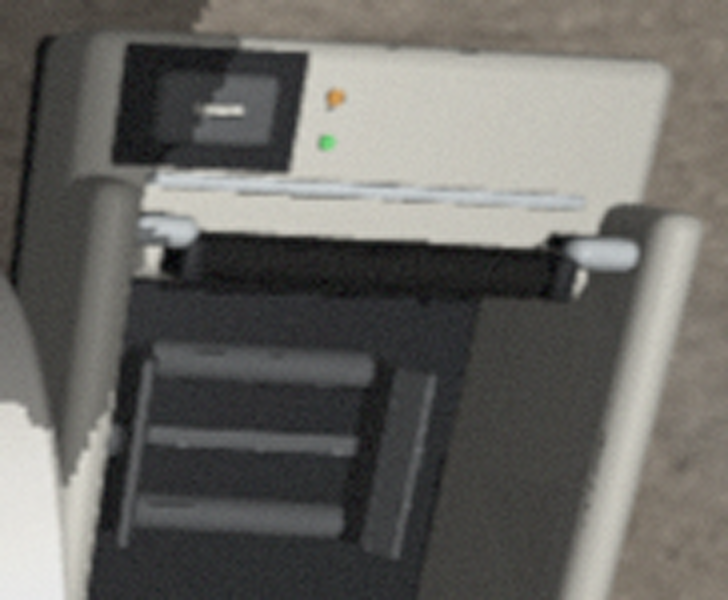

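View pics/w3y.png

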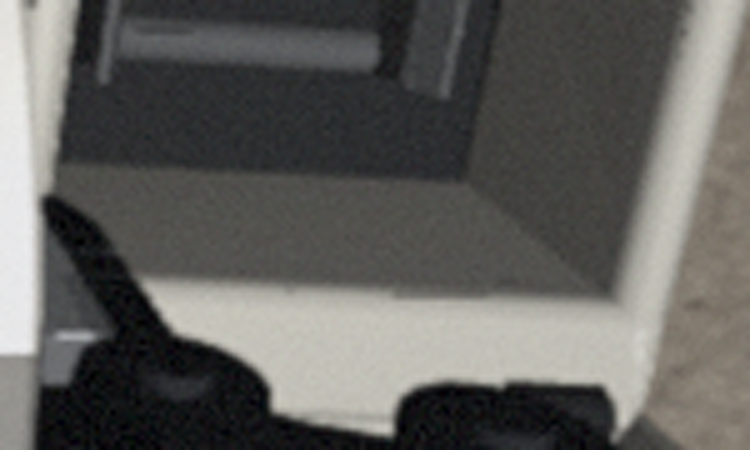

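Run:
```python
from h import *
import pickle
from station import cams
np.set_printoptions(precision=4,suppress=True)
i=pickle.load(open("w3.pkl","rb")); t=cams.camera_info("top")
z=lambda u,v:(330+u/4-.4,90+v/4-.4); y=lambda u,v:(340+u/5-.4,210+v/5-.4)
def L(n,a,b,h):
    p=back(i,[a,b],h); d=p[1]-p[0]; print(n,p[:,:2].ravel(),"ang",np.degrees(np.arctan2(d[1],d[0])))
L("bar",z(160,178),z(585,202),.08)
L("ledge front",z(250,38),z(660,65),.06)
L("back bay top edge",y(170,280),y(610,298),.082)
L("bay floor back",y(65,162),y(465,182),.012)
L("front roller top",z(155,347),z(372,360),.03)
L("rear roller bottom",z(140,528),z(340,538),.03)
L("roller f ctr",z(152,360),z(374,368),.03)
L("roller r ctr",z(138,512),z(344,520),.03)
L("left wall inner top",z(600,420),y(615,295),.082)
L("left wall outer top",z(700,240),z(622,580),.078)
L("right wall inner top",z(133,210),z(104,420),.082)
L("left guide top outer",z(435,377),z(398,557),.038)
L("left guide top inner",z(395,372),z(368,545),.03)
L("right guide top",z(150,365),z(125,545),.038)
L("floor left edge",z(475,310),y(465,182),.012)
print("key",back(i,[z(217,108)],.066),"top cam",back(t,[(180+217/4-.4,125+403/4-.4)],.066))
```

```text
bar [ 0.4548 -0.0194  0.4574  0.0835] ang 88.59749661395476
ledge front [0.4215 0.0057 0.4248 0.1086] ang 88.18202509028264
back bay top edge [0.5922 0.0015 0.5936 0.0962] ang 89.18874219015706
bay floor back [0.5959 0.0001 0.5983 0.1033] ang 88.6842400465959
front roller top [0.5062 0.0029 0.5081 0.0659] ang 88.28594004498885
rear roller bottom [0.5614 0.0053 0.5627 0.0656] ang 88.74121943000728
roller f ctr [0.51   0.0025 0.5104 0.0669] ang 89.66028283197943
roller r ctr [0.5564 0.0041 0.557  0.0659] ang 89.42126295615832
left wall inner top [0.5108 0.0975 0.5928 0.0971] ang -0.2662710564250188
left wall outer top [0.4658 0.1149 0.5549 0.1156] ang 0.4473095545044378
right wall inner top [ 0.4624 -0.0256  0.5146 -0.0266] ang -1.0867589836128764
left guide top outer [0.5108 0.0803 0.5653 0.0793] ang -0.9919613375683463
left guide top inner [0.5114 0.0732 0.5647 0.0744] ang 1.2818021215084932
right guide top [ 0.5098 -0.0008  0.564  -0.0014] ang -0.6763077372224278
floor left edge [0.4956 0.1039 0.5983 0.1033] ang -0.3461603610235922
key [[ 0.4384 -0.0025  0.066 ]] top cam [[ 0.4387 -0.0027  0.066 ]]
```

Printer estimate: yaw about −0.9°, bay centre about (0.534, 0.037), key at (0.4385, −0.0025). Next I move over the bay and lower the roll.

```bash
python3 -m handwheel '[[1,4,0,0,0,-1],[2,9,0,0,0,-2],[3,13,0,0,0,-2.7],[3.6,16.4,-1,0,0,-2.7],[3.6,16.4,-5,0,0,-2.7],[3.6,16.4,-9,0,0,-2.7],[3.6,16.4,-12,0,0,-2.7],[3.6,16.4,-14.5,0,0,-2.7],[3.6,16.4,-15,0,0,-2.7],[3.6,16.4,-15,0,0,-2.7]]'
python3 - <<'E'
from station import arm,cams
import cv2,pickle
i=cams.camera_info("wrist");im=cams.snapshot("wrist"); pickle.dump(i,open("w4.pkl","wb")); cv2.imwrite("pics/w4.png",im[:,:,::-1]); im=cams.snapshot("side"); cv2.imwrite("pics/s4.png",cv2.resize(im[120:240,190:320,::-1],None,fx=5,fy=5)); s=arm.read_state(); print(s["tool_pos"],s["tool_rot"],s["contact_force"])
E
```

```text
time_s: 7.1
tool_pos: [0.5367, 0.0369, 0.1007]
tool_rot: [0.025, 3.141, -0.0]
contact_force: [-0.1, 0.2, -0.8]
width: 0.719
[0.53741657 0.03713642 0.10189252] [ 2.44322224e-02  3.13892114e+00 -1.70547698e-04] [-0.23556824  0.35387933 -1.42938978]
```

View pics/w4.png

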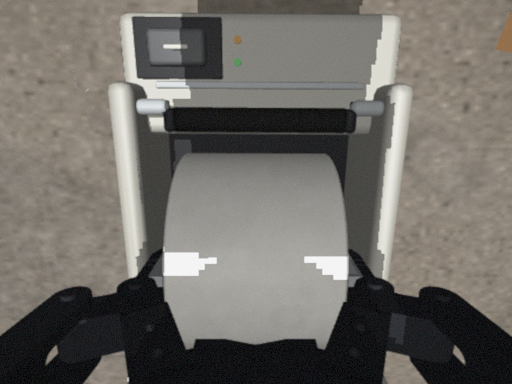

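View pics/s4.png

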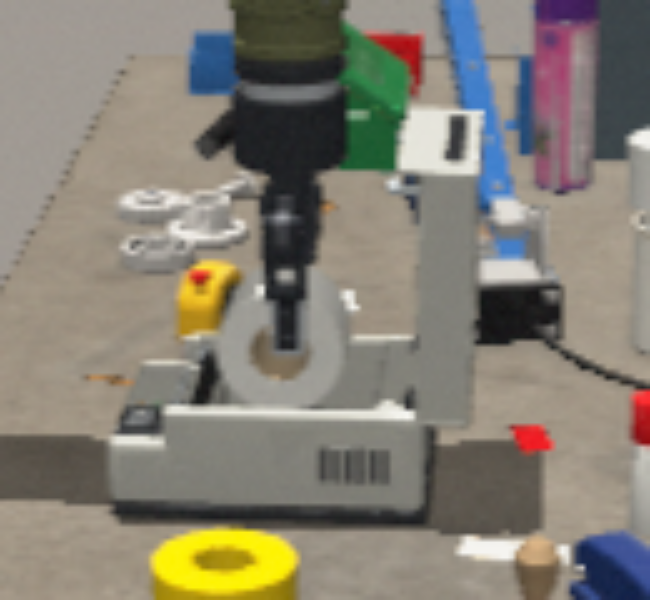

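Run:
```python
from h import *
import pickle
np.set_printoptions(precision=4,suppress=True)
i=pickle.load(open("w4.pkl","rb"));im=cv2.imread("pics/w4.png")
cv2.imwrite("pics/w4z.png",cv2.resize(im[75:285,90:430],(790,488),interpolation=cv2.INTER_CUBIC))
p=back(i,[(110,95),(411,95)],.08);print(p,p.mean(0))
p=back(i,[(163,120),(355,120)],.07);print(p,p.mean(0))
# predicted roll hull
A,B=cyl(.537-.003,.037,-.0155,z=.109)
h=proj(i,np.r_[A,B]); print(h[:,0].min(),h[:,0].max(),h[:,1].min())
```

```text
[[ 0.4625 -0.0324  0.08  ]
 [ 0.4649  0.1133  0.08  ]] [0.4637 0.0405 0.08  ]
[[ 0.4751 -0.0106  0.07  ]
 [ 0.4767  0.09    0.07  ]] [0.4759 0.0397 0.07  ]
160.5791055562626 351.4589154195246 161.84662891049632
```

View pics/w4z.png

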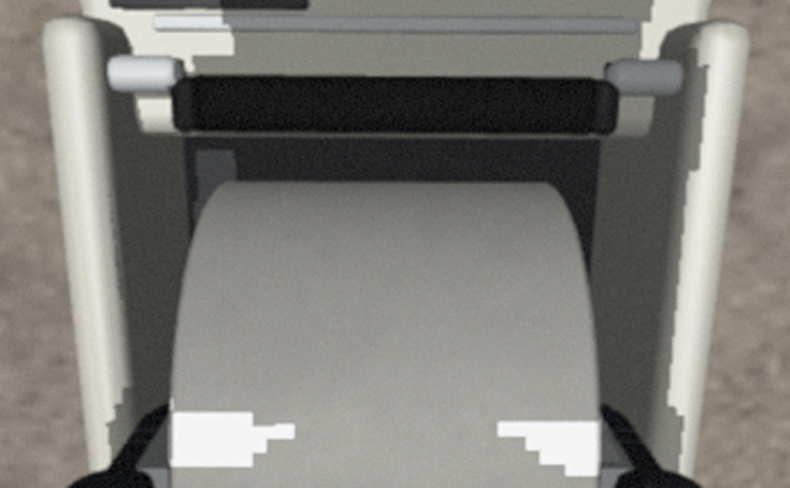

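```bash
python3 -m handwheel '[[-0.1,0.2,-1.5,0,0,0],[-0.1,0.2,-3,0,0,0],[-0.1,0.2,-4.2,0,0,0],[-0.1,0.2,-4.7,0,0,0],[-0.1,0.2,-4.7,0,0,0]]';python3 -m handwheel '[[0,0,-0.15,0,0,0],[0,0,-0.3,0,0,0],[0,0,-0.3,0,0,0]]'
python3 - <<'E'
from station import arm,cams
import cv2,pickle
i=cams.camera_info("wrist");im=cams.snapshot("wrist"); pickle.dump(i,open("w5.pkl","wb")); cv2.imwrite("pics/w5.png",im[:,:,::-1]); im=cams.snapshot("side"); cv2.imwrite("pics/s5.png",cv2.resize(im[120:240,190:320,::-1],None,fx=5,fy=5)); s=arm.read_state(); print(s["tool_pos"],s["tool_rot"],s["contact_force"])
E
```

```text
time_s: 7.82
tool_pos: [0.5373, 0.0393, 0.0546]
tool_rot: [0.024, 3.137, -0.0]
contact_force: [2.0, -0.3, 3.0]
width: 0.719
time_s: 8.2
tool_pos: [0.5385, 0.0393, 0.054]
tool_rot: [0.023, 3.135, -0.0]
contact_force: [0.1, 1.4, 14.8]
width: 0.719
[0.53843572 0.0392944  0.05402981] [ 2.35153247e-02  3.13525873e+00 -4.59374770e-04] [-0.88364275  1.15489929 13.71597927]
```

View pics/w5.png

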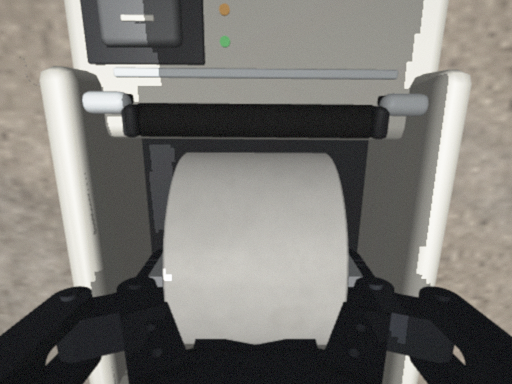

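View pics/s5.png

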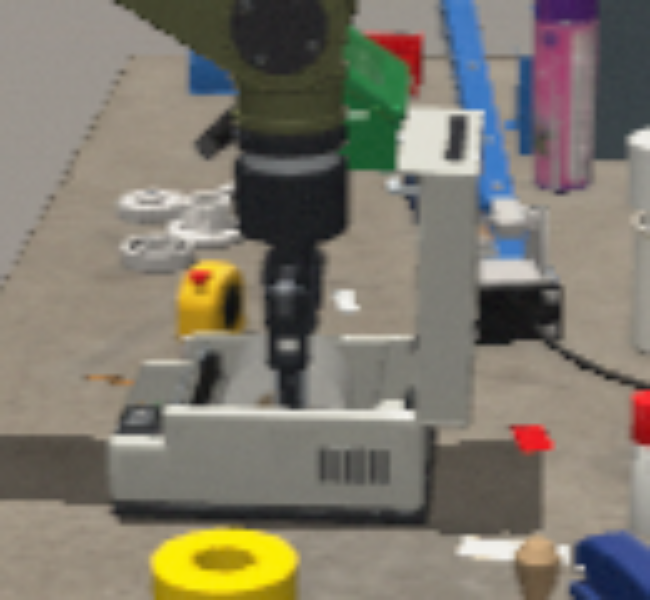

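```bash
python3 -m handwheel '[[0,0,0.4,0,0,0],[0.3,0,0.4,0,0,0],[0.3,0,0,0,0,0],[0.3,0,0,0,0,0]]';python3 -m handwheel '[[0,0,-0.1,0,0,0],[0,0,-0.1,0,0,0]]'
```

```text
time_s: 8.8
tool_pos: [0.5415, 0.0393, 0.0526]
tool_rot: [0.024, 3.134, -0.0]
contact_force: [3.4, -0.4, 8.4]
width: 0.721
time_s: 9.05
tool_pos: [0.5418, 0.0392, 0.0525]
tool_rot: [0.024, 3.134, -0.0]
contact_force: [1.9, -0.1, 11.9]
width: 0.721
```

```bash
python3 -m handwheel '[[0,0,0.4,0,0,0],[0.3,0,0.4,0,0,0],[0.3,0,0.1,0,0,0],[0.3,0,0.1,0,0,0]]';python3 -m handwheel '[[0,0,-0.1,0,0,0],[0,0,-0.1,0,0,0]]'
```

```text
time_s: 9.55
tool_pos: [0.5431, 0.0393, 0.0518]
tool_rot: [0.024, 3.138, -0.0]
contact_force: [1.9, -0.1, 8.0]
width: 0.715
time_s: 9.8
tool_pos: [0.5435, 0.0393, 0.0515]
tool_rot: [0.024, 3.137, -0.0]
contact_force: [0.6, -0.0, 11.3]
width: 0.72
```

```bash
python3 -m handwheel '[[0,0,0.25,0,0,0],[0,0,0.25,0,0,0],[0,0,0.25,0,0,0],[0,0,0.25,0,0,0]]' 88; python3 -m handwheel '[[0,0,2,0,0,0],[0,0,5,0,0,0],[0,0,9,0,0,0],[-2,0,12,0,0,0],[-5,0,16,0,0,0],[-6,0,18,0,0,0],[-6,0,18,0,0,0]]' 88
python3 - <<'E'
from station import arm,cams
import cv2,pickle
i=cams.camera_info("wrist");im=cams.snapshot("wrist"); pickle.dump(i,open("w6.pkl","wb")); cv2.imwrite("pics/w6.png",im[:,:,::-1]); im=cams.snapshot("side"); cv2.imwrite("pics/s6.png",cv2.resize(im[120:240,190:320,::-1],None,fx=5,fy=5)); s=arm.read_state(); print(s["tool_pos"],s["tool_rot"],s["contact_force"])
E
```

```text
time_s: 10.3
tool_pos: [0.5407, 0.0394, 0.0511]
tool_rot: [-0.024, -3.14, -0.0]
contact_force: [-1.1, 0.3, -0.1]
width: 0.881
time_s: 11.18
tool_pos: [0.4822, 0.0394, 0.2355]
tool_rot: [0.024, 3.135, -0.0]
contact_force: [0.0, 0.8, -0.3]
width: 0.881
[0.48130674 0.03936804 0.23201493] [ 2.40520773e-02  3.14075684e+00 -5.13985663e-05] [0.50401328 0.61766212 0.66240168]
```

View pics/w6.png

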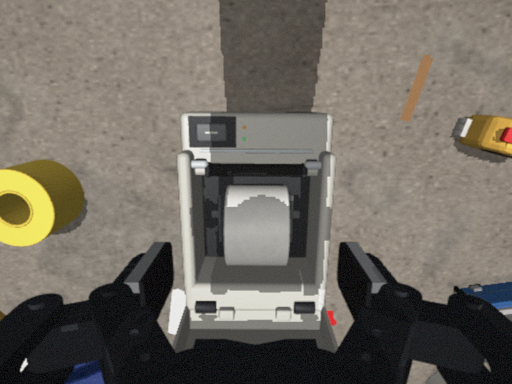

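View pics/s6.png

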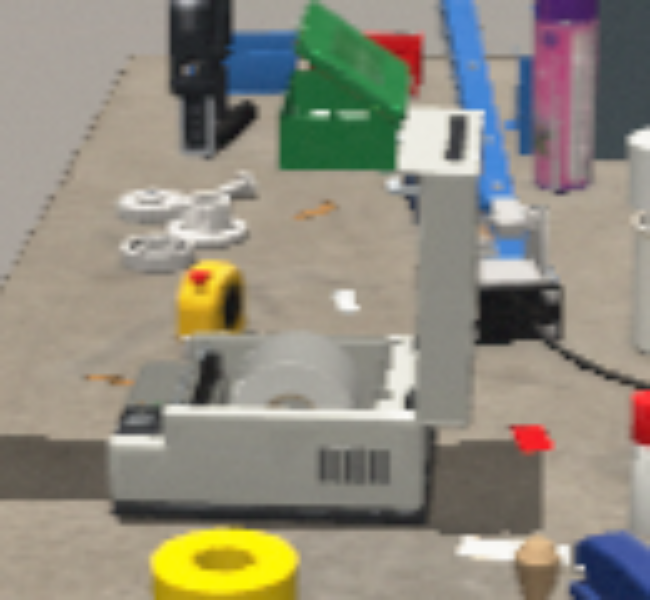

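Run:
```python
from h import *
import pickle
from station import cams
np.set_printoptions(precision=4,suppress=True)
i=pickle.load(open("w6.pkl","rb"));im=cv2.imread("pics/w6.png")
o=im.copy()
for z,c in((.057,(0,0,255)),(.065,(0,255,0))):
  A,B=cyl(.537,.0395,-.016,z=z)
  cv2.polylines(o,[np.int32(cv2.convexHull(np.float32(proj(i,np.r_[A,B]))))],True,c,1)
cv2.imwrite("pics/w6z.png",cv2.resize(o[100:330,160:350],(600,726)[:1]+(600,) if 0 else (500,600),interpolation=cv2.INTER_CUBIC))
print("key",back(i,[(211,132)],.066))
print("walls mid",back(i,[(180,160),(334,160)],.08).mean(0))
t=cams.camera_info("top"); f=lambda u,v:(180+u/4,125+v/4)
for z in (.22,.23,.24): print(back(t,[f(45,67),f(265,72),f(45,137),f(263,143)],z).ravel())
s=cams.camera_info("side"); g=lambda u,v:(190+u/5,120+v/5)
# s6: lid near-side edges: inner-top-front(400,172)? outer top (478,112..178)
for y in(-.036,.11): 
  P=[g(420,175),g(478,178),g(415,425),g(468,425)] if y<0 else [g(412,108),g(483,112)]
  for p in P:
    d=np.r_[p,1]@np.linalg.inv(s["K"]).T; d=s["pose"][:3,:3]@np.array([d[0],-d[1],-d[2]]); oo=s["pose"][:3,3]; print(y,oo+d*(y-oo[1])/d[1])
```

```text
key [[ 0.4387 -0.0022  0.066 ]]
walls mid [0.4639 0.0412 0.08  ]
[ 0.6635  0.112   0.22    0.6601 -0.0404  0.22    0.6143  0.1113  0.22
  0.6102 -0.0391  0.22  ]
[ 0.6613  0.1108  0.23    0.6579 -0.0405  0.23    0.6125  0.1101  0.23
  0.6084 -0.0392  0.23  ]
[ 0.6591  0.1096  0.24    0.6558 -0.0405  0.24    0.6107  0.1089  0.24
  0.6067 -0.0392  0.24  ]
-0.036 [ 0.6248 -0.036   0.2396]
-0.036 [ 0.6605 -0.036   0.238 ]
-0.036 [ 0.6225 -0.036   0.073 ]
-0.036 [ 0.6564 -0.036   0.0736]
0.11 [0.6162 0.11   0.243 ]
0.11 [0.6638 0.11   0.2406]
```

View pics/w6z.png

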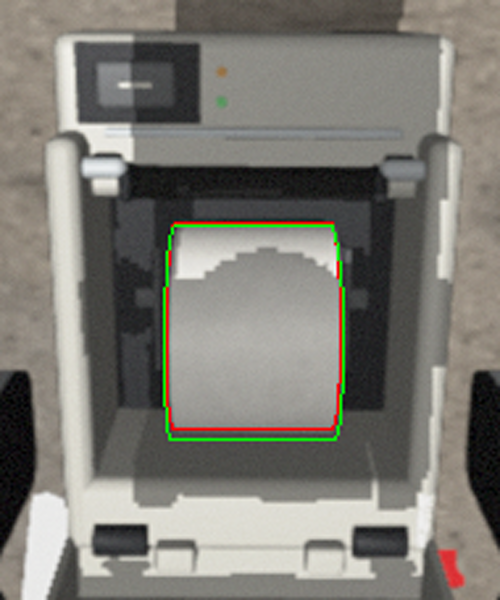

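Run:
```python
from h import *
from station import arm,cams
from scipy.optimize import least_squares
np.set_printoptions(precision=4,suppress=True)
j=arm.read_state(); q=j["joints"];p=j["tool_pos"];print(q,p)
D=[(.1245,1.6517,.6493,.230),(.0176,1.7292,.6064,.2509),(.12096,1.73425,.6332,.18407),(q[1],q[2],np.hypot(*p[:2]),p[2])]
def f(v):
    a,L1,L2,zd=v; return [e for j2,j3,r,z in D for e in(a+L1*np.sin(j2)+L2*np.sin(j2+j3)-r, zd+L1*np.cos(j2)+L2*np.cos(j2+j3)-z)]
r=least_squares(f,[0,.45,.5,0]); print(r.x,np.array(r.fun))
s=cams.camera_info("side"); o=s["pose"][:3,3]
def aty(uv,y):
    d=np.r_[uv,1]@np.linalg.inv(s["K"]).T; d=s["pose"][:3,:3]@np.array([d[0],-d[1],-d[2]]); return o+d*(y-o[1])/d[1]
print("wrist jt in s5",aty((190+280/5,120+25/5),.037))
print("start: ",[aty(u,-.6) for u in((50,95),(62,238),(55,160))])
t=cams.camera_info("top")
for zb in(.65,.7,.75,.8,.85,.9,1.0):
    P=[]
    for u in(100,250,400): P.append(back(t,[(u,139)],zb)[0])
    print(zb,P[1][:2],proj(s,np.array(P)).ravel())
```

```text
[-0.0296 -0.2581  2.0116 -0.      1.3873 -1.5851] [0.4813 0.0394 0.232 ]
[-0.0024  0.4423  0.6088 -0.0846] [-0.0008  0.     -0.0017  0.0001  0.0021 -0.0005  0.0004  0.0004]
wrist jt in s5 [0.5339 0.037  0.3162]
start:  [array([ 0.2216, -0.6   ,  0.5188]), array([ 0.1998, -0.6   ,  0.2249]), array([ 0.2114, -0.6   ,  0.3932])]
0.65 [ 0.5754 -0.0485] [261.4665  12.24   256.9311  13.4996 250.2062  15.3673]
0.7 [ 0.5643 -0.0482] [257.7573  -4.1206 252.739   -5.9415 245.4305  -8.5933]
0.75 [ 0.5531 -0.048 ] [253.8969 -21.1481 248.4401 -25.878  240.6375 -32.6412]
0.8 [ 0.542  -0.0477] [249.8759 -38.8842 244.0302 -46.3292 235.8269 -56.7769]
0.85 [ 0.5308 -0.0474] [245.684  -57.3739 239.505  -67.3153 230.9988 -81.0008]
0.9 [ 0.5197 -0.0472] [ 241.3101  -76.6664  234.8598  -88.8575  226.153  -105.3135]
1.0 [ 0.4973 -0.0466] [ 231.9668 -117.8784  225.1901 -133.7012  216.4079 -154.207 ]
```

Roll seated: the model at z=0.057 fits the image outline, level and centred. Next I shut the gripper and go over the lid to behind it.

```bash
python3 -m handwheel '[[0,0,4,0,0,0],[0,0,4,0,0,0],[4,0,4,0,0,0],[9,0,4,0,0,0],[14,0,4,0,0,0],[18,0,4,0,0,0],[21,0,4,0,0,0],[21.5,0,3,0,0,0],[21.5,0,0.5,0,0,0],[21.5,0,-1.2,0,0,0],[21.5,0,-1.2,0,0,0]]' 0
python3 - <<'E'
from station import arm,cams
import cv2,pickle
im=cams.snapshot("wrist"); cv2.imwrite("pics/w7.png",im[:,:,::-1]); im=cams.snapshot("side"); cv2.imwrite("pics/s7.png",cv2.resize(im[60:240,150:360,::-1],None,fx=3.3,fy=3.3)); s=arm.read_state(); print(s["tool_pos"],s["tool_rot"],s["contact_force"],s["width"])
E
```

```text
time_s: 12.65
tool_pos: [0.6942, 0.0394, 0.2164]
tool_rot: [-0.024, -3.136, -0.0]
contact_force: [0.3, -0.8, 0.1]
width: 0.0
[0.69593923 0.03940609 0.21992619] [-2.39049566e-02 -3.14143824e+00  1.35863539e-05] [-0.92675052  0.41273818  0.49576399] -0.0037036108147130153
```

View pics/s7.png

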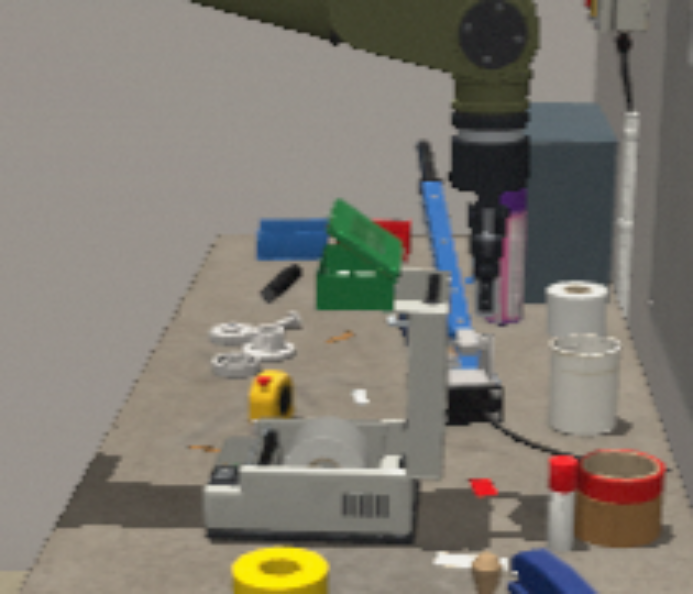

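View pics/w7.png

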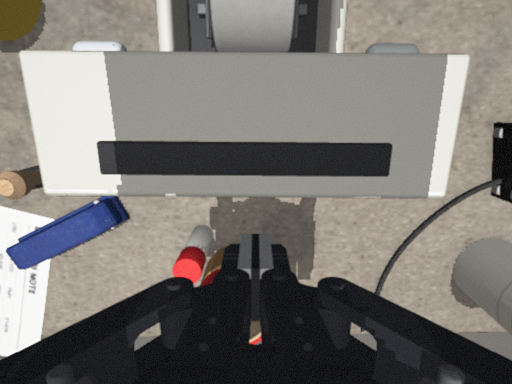

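```bash
python3 -m handwheel '[[-1.3,0,0,0,0,0],[-2.6,0,0,0,0,0],[-4.8,0,0.2,0,0,0],[-6.9,0,0.6,0,0,0],[-8.9,0,0.6,0,0,0],[-10.9,0,0.4,0,0,0],[-12.8,0,-0.3,0,0,0],[-14.6,0,-1.2,0,0,0],[-14.6,0,-1.2,0,0,0]]'
python3 - <<'E'
from station import arm,cams
import cv2,pickle
im=cams.snapshot("side"); cv2.imwrite("pics/s8.png",cv2.resize(im[60:240,150:360,::-1],None,fx=3.3,fy=3.3)); s=arm.read_state(); print(s["tool_pos"],s["tool_rot"],s["contact_force"],s["width"])
E
```

```text
time_s: 13.88
tool_pos: [0.5487, 0.0395, 0.2077]
tool_rot: [-0.024, -3.141, 0.0]
contact_force: [0.4, 0.5, 0.4]
width: 0.0
[0.54966793 0.03941704 0.20824814] [ 2.39081116e-02  3.14064230e+00 -5.69217122e-05] [0.3210137  0.94541157 0.97450975] 0.0009814832171676847
```

View pics/s8.png

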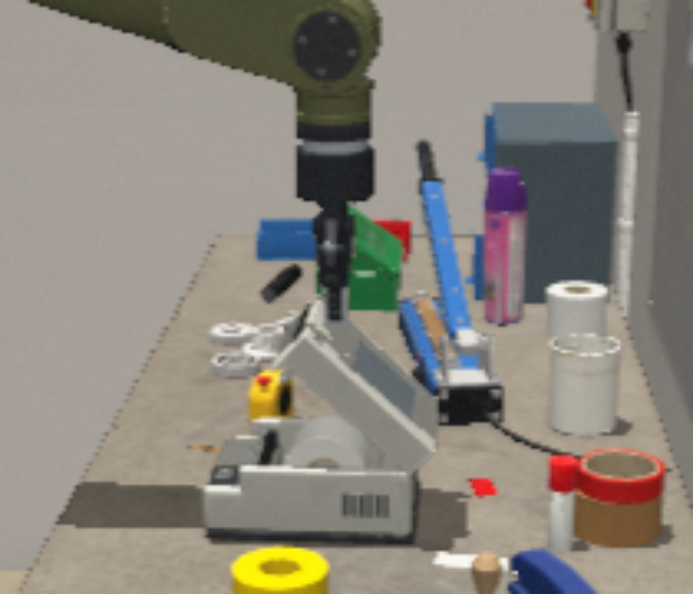

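```bash
python3 -m handwheel '[[-1.6,0,-1.2,0,0,0],[-3.1,0,-2.5,0,0,0],[-4.2,0,-3.7,0,0,0],[-5,0,-5,0,0,0],[-5.7,0,-6.3,0,0,0],[-6.2,0,-7.2,0,0,0],[-6.6,0,-8,0,0,0],[-6.6,0,-8,0,0,0]]'
python3 -m handwheel '[[-0.1,0,-0.3,0,0,0],[-0.2,0,-0.6,0,0,0],[-0.3,0,-0.9,0,0,0],[-0.3,0,-1.1,0,0,0],[-0.3,0,-1.3,0,0,0],[-0.3,0,-1.3,0,0,0]]'
```

```text
time_s: 14.92
tool_pos: [0.4859, 0.0393, 0.1299]
tool_rot: [0.024, 3.137, -0.0]
contact_force: [-0.9, 0.1, 10.3]
width: -0.0
time_s: 15.68
tool_pos: [0.4812, 0.0393, 0.1177]
tool_rot: [-0.024, -3.14, 0.001]
contact_force: [-10.8, -0.6, 20.9]
width: -0.006
```

```bash
python3 -m handwheel '[[0,0,0.5,0,0,0],[0,0,1,0,0,0],[0,0,3,0,0,0],[-1,0,6,0,0,0],[-3,0,9,0,0,0],[-4.2,0,10,0,0,0],[-4.2,0,10,0,0,0]]'
python3 - <<'E'
from station import arm,cams
import cv2,pickle
i=cams.camera_info("wrist");im=cams.snapshot("wrist"); pickle.dump(i,open("w9.pkl","wb")); cv2.imwrite("pics/w9.png",im[:,:,::-1]); im=cams.snapshot("side"); cv2.imwrite("pics/s9.png",cv2.resize(im[120:240,190:320,::-1],None,fx=5,fy=5)); s=arm.read_state(); print(s["tool_pos"],s["tool_rot"],s["contact_force"],s["width"])
E
```

```text
time_s: 16.55
tool_pos: [0.4392, 0.0394, 0.2152]
tool_rot: [0.024, 3.14, -0.0]
contact_force: [0.9, 0.4, -0.0]
width: 0.002
[0.43900757 0.03938368 0.21383219] [-2.39881679e-02 -3.14034956e+00 -2.31402948e-05] [ 0.06233286  1.29008995 -0.7922201 ] 0.004154115357202184
```

View pics/s9.png

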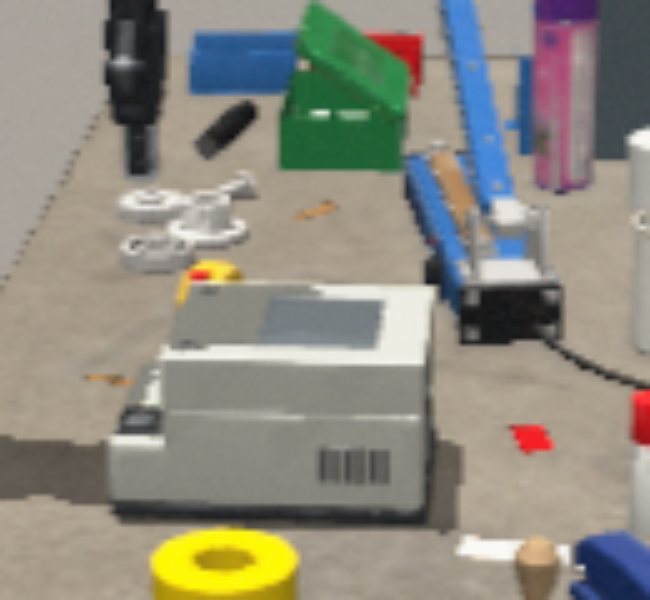

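View pics/w9.png

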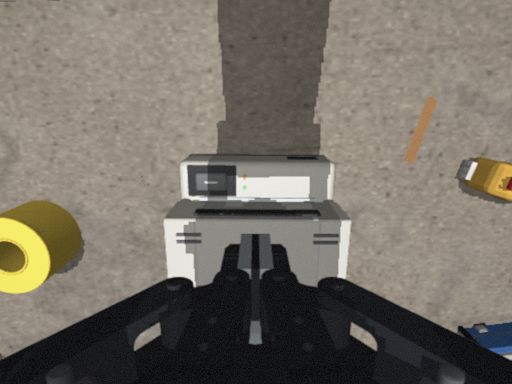

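```bash
python3 - <<'E'
from h import *
import pickle
print(back(pickle.load(open("w9.pkl","rb")),[(210.5,182)],.066))
E
python3 -m handwheel '[[-0.15,-2,-3,0,0,0],[-0.15,-4.2,-7,0,0,0],[-0.15,-4.2,-11,0,0,0],[-0.15,-4.2,-13.5,0,0,0],[-0.15,-4.2,-14.3,0,0,0],[-0.15,-4.2,-14.3,0,0,0]]'
```

```text
[[ 0.43892291 -0.00232672  0.066     ]]
time_s: 17.4
tool_pos: [0.4375, -0.0026, 0.0712]
tool_rot: [-0.024, -3.14, -0.0]
contact_force: [-0.3, 0.2, 0.0]
width: 0.004
```

```bash
for i in 1 2 3; do :; done; python3 -m handwheel '[[0,0,-0.4,0,0,0],[0,0,-0.7,0,0,0],[0,0,-0.9,0,0,0],[0,0,-0.9,0,0,0]]'; python3 -m handwheel '[[0,0,-0.2,0,0,0],[0,0,-0.4,0,0,0],[0,0,-0.4,0,0,0],[0,0,-0.4,0,0,0]]'
```

```text
time_s: 17.9
tool_pos: [0.4386, -0.0027, 0.0637]
tool_rot: [0.024, 3.139, -0.0]
contact_force: [2.1, 0.2, 2.4]
width: -0.001
time_s: 18.4
tool_pos: [0.4387, -0.0027, 0.0613]
tool_rot: [0.024, 3.141, -0.0]
contact_force: [-5.1, 1.5, 17.2]
width: 0.001
```

```bash
python3 -m handwheel '[[0,0,0.6,0,0,0],[0,0,1.5,0,0,0],[-1,0,5,0,0,0],[-4,-3,10,0,0,0],[-8,-8,14,0,0,0],[-8,-8,14,0,0,0],[-8,-8,14,0,0,0]]'
python3 - <<'E'
from station import arm,cams
import cv2,pickle
im=cams.snapshot("top"); cv2.imwrite("pics/t10.png",cv2.resize(im[125:255,180:370,::-1],None,fx=4,fy=4)); im=cams.snapshot("side"); cv2.imwrite("pics/s10.png",cv2.resize(im[130:290,170:360,::-1],None,fx=4,fy=3.7)); s=arm.read_state(); print(s["tool_pos"],s["contact_force"])
E
```

```text
time_s: 19.27
tool_pos: [0.3574, -0.0829, 0.1986]
tool_rot: [0.027, 3.141, 0.0]
contact_force: [-0.2, -0.5, 0.5]
width: -0.001
[ 0.35728639 -0.08187836  0.19714189] [ 0.00965106  0.19723176 -0.61428995]
```

View pics/t10.png

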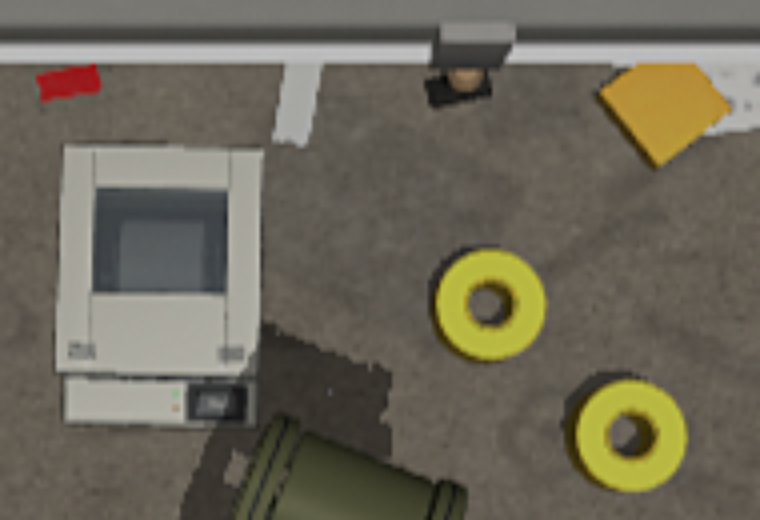

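View pics/s10.png

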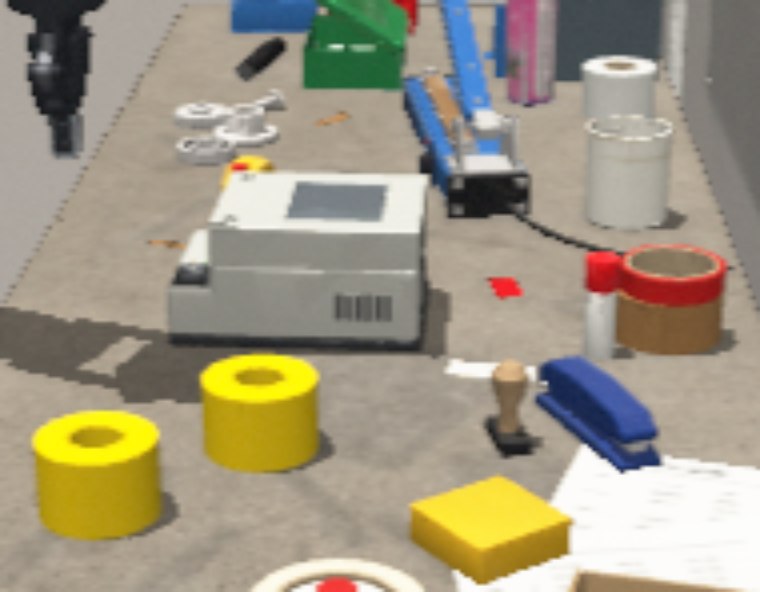

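The lid is still shut. The stamp, the tape measure and the block of notes show where they were, and the arm is clear of everything.

```bash
python3 -c "
from station import arm
print(arm.finish_job())"
```

```text
the job is handed in; nothing more can be done
None
```

The job is done and handed in, at about 19 s of the 64 s allowed.

- **Roll:** I gripped the white roll by its end faces and stood it on the rollers between the guides. It touched down about 6 mm off, so I made two small +x corrections before letting go. After release, the wrist picture matched a level roll centred at 57 mm height. It has not been seen directly since the lid closed.
- **Lid:** I swung it over from behind and pressed the front edge down to 118 mm, which took about 21 N. It stayed shut in every later picture.
- **Feed key:** I pressed it to 61.3 mm with about 17 N, about the full 5 mm of travel, and let it spring back. I could not see whether a label came out.
- **Bystanders:** The stamp and notes look unmoved in the last pictures. The tape measure is partly hidden behind the shut lid, but its visible part is in place.

No check failed. The one disagreement was the bay's middle line, which the cameras placed anywhere from 36 to 40 mm in y. I used about 39 mm, from the closest view, and the roll went in cleanly there.

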